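# Stack the sample cases and hold the spring-return reader arm over the column

## Robot

A 6-joint arm with a two-finger parallel gripper is mounted at the origin on a cart in front of the work surface, level with it; the furniture and walls round the work are solid. World frame = base frame: x ahead of the robot, y to its left, z up, the work surface at z = 0. Lengths are in m, angles in rad, forces in N, time in s.
With the tool pointing down it reaches from about 0.3 to 0.95 m from the base axis. Payload 3.1 kg.
Tool frame: the origin (TCP) lies at the very end of the fingers, on their centre line; the grasp point (between the pads) lies 19 mm behind it; z points along the fingers, y is the direction in which the jaws open and shut (so a half turn about z gives the same grasp; the last joint's range is limited). The gripper opens to 85 mm and grips with 20 to 120 N. Pads are 22 mm wide; open, the fingers measure 114 mm over their backs; the gripper's body (76 mm by 85 mm) begins 54 mm behind the grasp point. The pads swing forward as they close: fully open they stand 13 mm farther back than shut.
Start: joints at [1.167, 0.308, 1.634, -0, 1.2, -0.07], TCP at [0.205, 0.59, 0.231] pointing down, gripper open.
Joint ranges: [-3.06, 3.06], [-0.79, 1.96], [0.05, 2.63], [-1.19, 4.34], [0.05, 2.64], [-2.94, 2.94]. Speed limits (rad/s): [2.79, 2.79, 3.14, 3.14, 3.14, 3.14].

## Interface

Orientations are given as a unit quaternion [x, y, z, w].
In Python, from cell import r gives the robot as it stands.
- The arm moves only by the tool apply_moves, never from a script. Its argument "steps" is text: rows parted by semicolons, each of 5 numbers parted by spaces: the shift along the world's x, y, z in m, then the turn about the world's z in degrees, then the closure, from -1 (fully open) to 1 (shut). In form: dx dy dz twist jaw; .... A call has 1 to 5 rows; each row is the pose to reach, as a shift and turn from the pose commanded when the call began; what a row does not reach only later rows make up. A row lasts 1/10 s, in which the tool goes at most 50 mm and 8.59 degrees, less where a joint would pass 70% of its speed; a pose out of reach is approached as far as the arm can. A call with a gripper value outside its range is refused whole. The fingers move at their own pace and stop on an object; the grip force is fixed at half the most. Time passes only in rows, so rows that repeat a pose let the fingers close. It gives the time, the measured TCP pose, the force and the opening at its end, in the units of the state.
- r.get_obs(): the state, without advancing time (a new reading comes with each control period).
- r.grab_frame(name): name is "side" or "top" or "wrist"; returns a dict with "img" (384x512x3 uint8, red, green, blue), "depth" (384x512 float32, m along the optical axis (not along the pixel's ray), 0 where there is no reading), "fx", "fy", "cx", "cy" (pixels), "R" (3x3) and "t" (3): a world point X has camera coordinates R X + t. Camera axes: x right, y down, z forward; pixel columns grow to the right and rows downward; lengths in m; the calibration is good to about 2 mm. A picture is of the moment at which its call begins.
- r.close_job(): hands the job in, once; it reports no verdict.
The state is a dict: "t": time; "qpos": joint angles; "joint_vel": joint speeds; "joint_torque": joint torques, N m; "tcp_pos": TCP position; "tcp_rot": TCP orientation; "ft_force": force on the tool from outside, world axes, zero at the start; "moment": the same for the moment, N m; "gripper_width": finger opening in m.
Only numpy, scipy, OpenCV 4.12 (cv2) and the standard library are available. Lean on these libraries where they do the work, as an engineer would, in place of code of your own. Each camera call takes 0.05 s, during which the arm holds its last target.

## Task

Build up the column on the reading station: put the blue-lidded case squarely on the grey-lidded one that lies on the rubber pad, then the yellow-lidded case squarely on the blue one, edges lined up and lengthways alike. Then take the reader arm by its black knob, swing it round against its spring over the column until it is hard on its stop, and finish while still holding it there with the gripper, because it springs back as soon as it is let go. Leave the column standing square and do not disturb the other things on the bench.

Things in the scene. Friction and masses are not known exactly. Their poses are not given: they have to be found in the camera images.
- pad (a point): Centre of the top of the rubber pad (100 x 70 mm, 10 mm above the bench) on the fixed reading station, where the column stands. Frame of the station: x runs from the pad to the upright post behind it, y to the left of that, z up. The grey base plate reaches 70 mm in front of the pad's centre, 192 mm behind it and 54 mm to either side, and is 8 mm thick.
- pivot (a point): Point on the upright turning axis of the reader arm, on top of the station's post, 150 mm behind the pad's centre (+x of the pad's frame), given at the height of the middle of the knob (174.5 mm above the bench). The post is up to 52 mm wide and 157 mm tall with the arm's hub.
- knob (a point): Middle of the round black upright knob of the reader arm: 18 mm diameter, 45 mm tall, from 152 to 197 mm above the bench, free above and all round; 150 mm from the turning axis. Under it is the white reader head, 52 x 40 mm, from 125 to 152 mm above the bench, at the end of a 22 mm wide aluminium bar from the hub. On the stop the knob stands straight above the pad's centre, and the head passes 25 mm above a column of three cases.
- reader_arm (a joint): Angle of the reader arm in rad: 0 parked to the right of the station (where the spring keeps it), growing as it turns clockwise seen from above, 1.45 on its stop over the pad. The spring pushes back with about 2.8 N at the knob when parked and 6.2 N at the stop.
- grey_mid (a point): The bottom of the column, already lying loose on the rubber pad. Closed flat-topped sample case, 80 x 50 x 30 mm (x, y, z of this frame), 120 g give or take 30 %, white body with a grey lid, smooth sides; this point is its centre, half-way up, z up, x along its 80 mm length. Do not shift it: it must stay on the pad.
- blue_mid (a point): The second of the column, loose, lying flat on the bench to the left of the station. Closed flat-topped sample case, 80 x 50 x 30 mm (x, y, z of this frame), 120 g give or take 30 %, white body with a blue lid, smooth sides; this point is its centre, half-way up, z up, x along its 80 mm length. Blue and yellow may have changed places.
- yellow_mid (a point): The top of the column, loose, lying flat on the bench to the left of the station. Closed flat-topped sample case, 80 x 50 x 30 mm (x, y, z of this frame), 120 g give or take 30 %, white body with a yellow lid, smooth sides; this point is its centre, half-way up, z up, x along its 80 mm length. Blue and yellow may have changed places.
- buffer_0: Bystander, to be left alone: white screw-cap bottle with a red band, 54 mm across, 109 mm tall; origin at the centre of its underside.
- beaker_1: Bystander, to be left alone: clear beaker, 64 mm across, 82 mm tall; origin at the centre of its underside.
- timer: Bystander, to be left alone: white square timer, 58 x 58 x 18 mm; origin at the centre of its underside.
- tape_roll: Bystander, to be left alone: roll of paper tape lying flat, 68 mm across, 19 mm high; origin at the centre of its underside.
- marker_0: Bystander, to be left alone: blue marker pen lying flat, 126 x 14 x 14 mm; origin at the centre of its underside.
Mind the look-alikes: they are no part of the job. Leave any red look-alike of the part that bears yellow_mid alone.

How it is judged:
By the outcome, as a careful person would: the job done as asked, in the order asked, and still so for the second after the job is handed in, while the arm keeps its last pose, push and grip.
It also fails if it takes over 67 s, if anything falls off the work surface, if the arm or the gripper's body presses on something with over 40 N, if the wrist force passes 120 N, or if a joint passes its speed limit or range.

## Working session

There is one attempt and no reset: what is moved stays moved. The work goes in short steps, Python scripts to look and compute and a tool call to move; the robot and the scene stay as the last step left them, time stands still between calls to the robot, and variables do not carry over. Pictures are saved under pics/ and viewed, and the job is handed in when it is done.

Besides the shell and the picture viewer there is one more tool, called after ">>>" by a JSON object that holds its "op" and its "data", one argument or row to a line. apply_moves: Moves the arm, as the interface text tells. Its arguments: {"type":"object","properties":{"steps":{"type":"string"}},"required":["steps"]}

```bash
mkdir -p pics; ls; python3 - <<'E'
from cell import r
import cv2,numpy as np
o=r.get_obs()
for k in o: print(k,np.round(o[k],4))
for n in ["side","top","wrist"]:
    f=r.grab_frame(n); cv2.imwrite(f"pics/a_{n}.png",f["img"][:,:,::-1])
    np.savez(f"a_{n}.npz",**f)
    print(n,f["fx"],f["fy"],f["cx"],f["cy"],np.round(f["R"],3).tolist(),np.round(f["t"],3))
E
```

```text
pics
t 0.0
qpos [ 1.1673  0.309   1.6352 -0.      1.1997 -0.0697]
joint_vel [-0.0008 -0.0017 -0.0001  0.0001  0.0008  0.001 ]
joint_torque [-1.10000e-03 -4.15251e+01 -2.76663e+01 -3.00000e-04  1.04000e-02
  0.00000e+00]
tcp_pos [0.2045 0.5897 0.23  ]
tcp_rot [ 1.661e-01  9.861e-01 -1.100e-03 -3.000e-04]
ft_force [-0.1138  0.6924  0.7966]
moment [-0.1073  0.0583 -0.0011]
gripper_width 0.0852
side 398.4857150048236 398.4857150048236 261.69530524133694 192.70751573375807 [[-0.962, -0.274, -0.022], [-0.152, 0.595, -0.789], [0.229, -0.755, -0.614]] [0.616 0.108 1.361]
top 476.9629261227527 476.9629261227527 260.3035288299724 190.70590276215034 [[-0.06, -0.998, -0.001], [-0.977, 0.059, -0.203], [0.202, -0.011, -0.979]] [0.121 0.592 1.708]
wrist 336.93533154595633 336.93533154595633 251.93649046570687 191.11479234385354 [[0.328, 0.945, -0.002], [0.912, -0.316, 0.262], [0.247, -0.088, -0.965]] [-0.623 -0.035  0.378]
```

View pics/a_top.png

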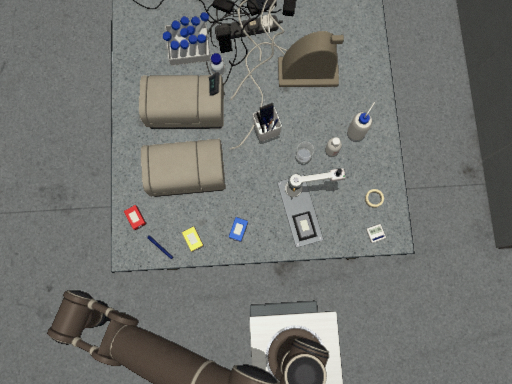

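View pics/a_side.png

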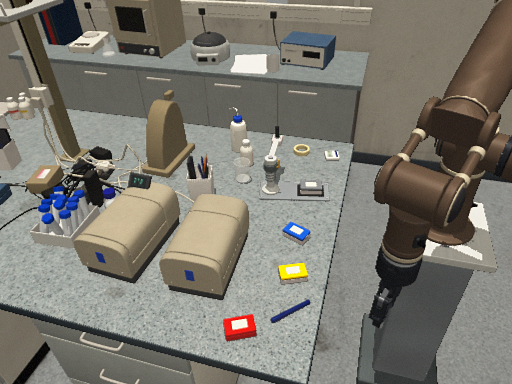

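View pics/a_wrist.png

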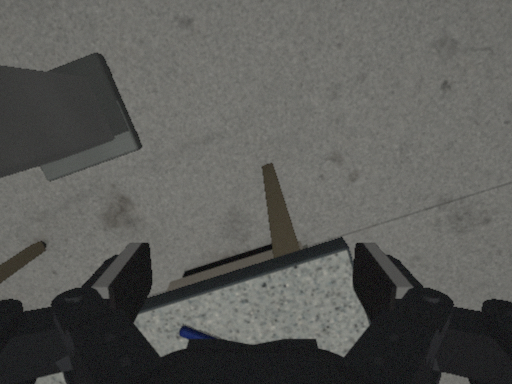

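Candidates in the top view are red (135,217), which is the look-alike to leave alone, yellow (192,239), blue (239,229), and grey on the pad (305,227). The knob is at about (340,174). Next I'll take an enlarged crop and measure.

```bash
cat > h.py <<'E'
import numpy as np,cv2
def world(f,u,v,z=None,d=None):
    R=f["R"];t=f["t"]
    ray=np.array([(u-f["cx"])/f["fx"],(v-f["cy"])/f["fy"],1.0])
    C=-R.T@t; D=R.T@ray
    s=(z-C[2])/D[2] if z is not None else d
    return C+s*D
def proj(f,X):
    c=f["R"]@np.array(X)+f["t"]; return c[0]/c[2]*f["fx"]+f["cx"],c[1]/c[2]*f["fy"]+f["cy"]
def crop(f,u0,v0,w,h,k,name):
    im=f["img"][v0:v0+h,u0:u0+w,::-1]
    cv2.imwrite(name,cv2.resize(im,None,fx=k,fy=k,interpolation=cv2.INTER_CUBIC))
def lid(f,color,z,box=None):
    hsv=cv2.cvtColor(np.ascontiguousarray(f["img"]),cv2.COLOR_RGB2HSV)
    lo,hi={"blue":((100,120,90),(125,255,255)),"yellow":((22,120,90),(35,255,255))}[color]
    m=cv2.inRange(hsv,lo,hi)
    if box: 
        k=np.zeros_like(m);k[box[1]:box[3],box[0]:box[2]]=255;m&=k
    n,l,s,c=cv2.connectedComponentsWithStats(m)
    cs,_=cv2.findContours(m,cv2.RETR_EXTERNAL,cv2.CHAIN_APPROX_NONE)
    c=max(cs,key=cv2.contourArea)
    P=np.array([world(f,p[0][0],p[0][1],z)[:2] for p in c])
    return cv2.minAreaRect((P*1000).astype(np.float32)),c
E
python3 - <<'E'
from h import *
f=dict(np.load("a_top.npz"))
crop(f,120,150,280,110,2.8,"pics/b.png")
crop(f,270,160,90,90,7,"pics/c.png")
for c,b in(("blue",(220,210,260,250)),("yellow",(175,220,210,260))):
    r_,ct=lid(f,c,.03,b); print(c,r_,ct[:,0].min(0),ct[:,0].max(0))
    u,v=ct[:,0].mean(0); d=f["depth"][int(v),int(u)]; print(world(f,u,v,d=d))
for u,v in((305,227),(340,174),(297,180)): print(world(f,u,v,d=f["depth"][v,u]))
E
```

```text
blue ((465.8200378417969, 176.7590789794922), (48.875732421875, 79.0588150024414), 67.60604858398438) [229 217] [247 240]
[0.46655873 0.17705305 0.02545176]
yellow ((439.23760986328125, 347.56439208984375), (79.23571014404297, 47.57759094238281), 24.274778366088867) [182 227] [202 250]
[0.44001762 0.34803808 0.02824371]
[ 0.45669934 -0.07221675  0.03427649]
[ 0.61719476 -0.19457018  0.17547192]
[ 0.60967366 -0.04523726  0.15421339]
```

View pics/b.png

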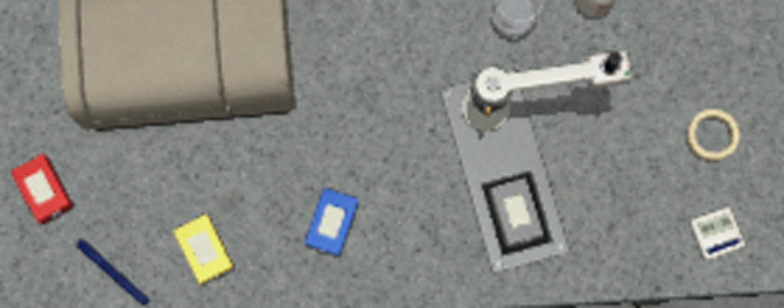

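View pics/c.png

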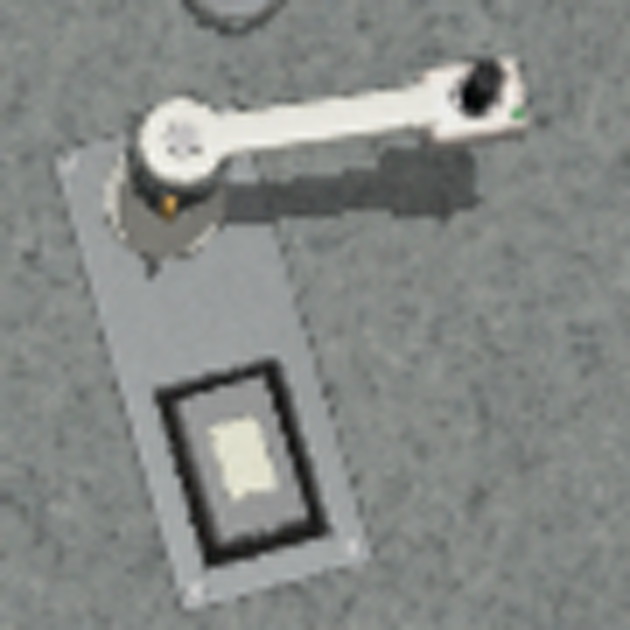

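>>> {"op": "apply_moves", "data": {
  "steps": "0.026 -0.041 0 0 -1; 0.052 -0.082 0 0 -1; 0.078 -0.123 0 -1 -1; 0.104 -0.164 0 -2 -1; 0.130 -0.206 0 -3 -1"
}}

```text
t: 0.65
tcp_pos: [0.3353, 0.3828, 0.231]
tcp_rot: [0.192, 0.981, -0.0, 0.0]
ft_force: [0.4, 0.4, -0.1]
gripper_width: 0.0856
```

>>> {"op": "apply_moves", "data": {
  "steps": "0.026 -0.041 0 0 -1; 0.052 -0.082 0 0 -1; 0.078 -0.123 0 0 -1; 0.104 -0.164 0 0 -1; 0.110 -0.200 0 0 -1"
}}

```text
t: 1.15
tcp_pos: [0.447, 0.1823, 0.2316]
tcp_rot: [0.193, 0.981, 0.0, 0.001]
ft_force: [0.5, -0.0, -0.8]
gripper_width: 0.0855
```

```bash
python3 - <<'E'
from cell import r
from h import *
o=r.get_obs(); print(o["t"],o["tcp_pos"],o["tcp_rot"],o["ft_force"])
f=r.grab_frame("wrist"); np.savez("b_wrist.npz",**f); cv2.imwrite("pics/d.png",f["img"][:,:,::-1])
print(-f["R"].T@f["t"])
R_,c=lid(f,"blue",.03);print(R_)
E
```

```text
1.15 [0.44702621 0.18229046 0.23156131] [1.92615558e-01 9.81273673e-01 1.74036545e-04 1.09292159e-03] [ 0.53166504 -0.03790783 -0.83433546]
[0.38564912 0.20646256 0.37337864]
((469.0733947753906, 180.71971130371094), (48.661712646484375, 76.91178894042969), 67.76624298095703)
```

View pics/d.png

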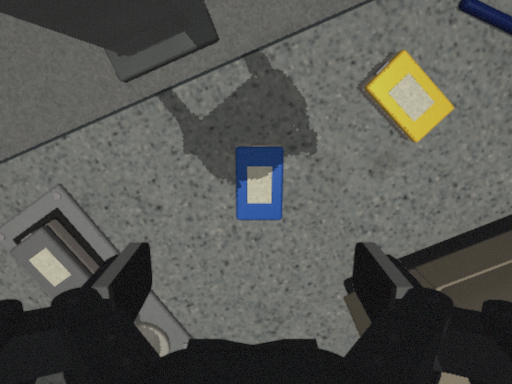

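The wrist view shows the blue lid at (260,183) with its angle already matched to the jaws. I'll go lower and look again.

>>> {"op": "apply_moves", "data": {
  "steps": "0.010 -0.001 -0.03 0 -1; 0.020 -0.002 -0.07 0 -1; 0.020 -0.002 -0.10 0 -1; 0.020 -0.002 -0.12 0 -1; 0.020 -0.002 -0.12 0 -1"
}}

```text
t: 1.7
tcp_pos: [0.4613, 0.1816, 0.1078]
tcp_rot: [0.192, 0.981, -0.002, -0.004]
ft_force: [-0.7, 0.0, -0.4]
gripper_width: 0.0859
```

```bash
python3 - <<'E'
from cell import r
from h import *
o=r.get_obs(); print(o["t"],o["tcp_pos"],o["tcp_rot"],o["ft_force"])
f=r.grab_frame("wrist"); np.savez("c_wrist.npz",**f); cv2.imwrite("pics/e.png",f["img"][:,:,::-1])
R_,c=lid(f,"blue",.03);print(R_)
print(proj(f,o["tcp_pos"]))
E
```

```text
1.7 [0.46133302 0.18157095 0.10776017] [ 0.19195685  0.98139435 -0.00192448 -0.00374169] [-0.67308383  0.02232924 -0.39265553]
((468.591796875, 181.2060089111328), (48.23954772949219, 78.14134979248047), 67.5438232421875)
(np.float64(253.42503970088353), np.float64(248.1516645643664))
```

View pics/e.png

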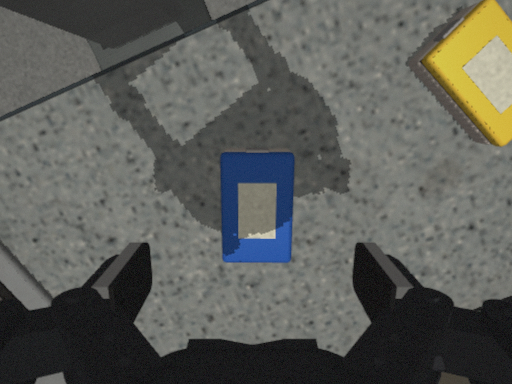

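>>> {"op": "apply_moves", "data": {
  "steps": "0 -0.001 -0.03 0 -1; 0 -0.001 -0.06 0 -1; 0 -0.001 -0.09 0 -1; 0 -0.001 -0.10 0 -1; 0 -0.001 -0.10 0 -1"
}}

```text
t: 2.25
tcp_pos: [0.4644, 0.1816, 0.0111]
tcp_rot: [0.192, 0.981, -0.0, -0.001]
ft_force: [-0.2, 0.2, 1.6]
gripper_width: 0.0855
```

>>> {"op": "apply_moves", "data": {
  "steps": "0.003 -0.001 -0.002 0 -1; 0.003 -0.001 -0.002 0 0; 0.003 -0.001 -0.002 0 1; 0.003 -0.001 -0.002 0 1; 0.003 -0.001 -0.002 0 1"
}}

```text
t: 2.75
tcp_pos: [0.4692, 0.1809, 0.0108]
tcp_rot: [0.192, 0.981, 0.001, 0.001]
ft_force: [0.4, -0.4, 6.5]
gripper_width: 0.0486
```

>>> {"op": "apply_moves", "data": {
  "steps": "0 0 0 0 1; 0 0 0 0 1; 0 0 0 0 1"
}}

```text
t: 3.05
tcp_pos: [0.4692, 0.1809, 0.0108]
tcp_rot: [0.192, 0.981, 0.001, 0.001]
ft_force: [-0.2, 0.2, 5.3]
gripper_width: 0.0488
```

Gripped at 48.8 mm. I'll lift, then measure the station.

>>> {"op": "apply_moves", "data": {
  "steps": "0 0 0.03 0 1; 0 0 0.07 0 1; 0 -0.01 0.11 8 1; 0 -0.04 0.15 16 1; 0 -0.07 0.18 24 1"
}}

```text
t: 3.55
tcp_pos: [0.4684, 0.1103, 0.1921]
tcp_rot: [-0.02, 1.0, 0.0, 0.002]
ft_force: [1.4, 0.3, -0.7]
gripper_width: 0.0483
```

```bash
python3 - <<'E'
from cell import r
from h import *
f=dict(np.load("a_top.npz"))
p=world(f,270+243/7,160+457/7,z=.04);h=world(f,270+181/7,160+142/7,z=.157);k=world(f,270+486/7,160+72/7,z=.197)
print(p,h,k,np.hypot(*(h-p)[:2]),np.degrees(np.arctan2(*(h-p)[1::-1])),np.hypot(*(h-k)[:2]),np.degrees(np.arctan2(*(k-h)[1::-1])))
o=r.get_obs(); print(o["t"],o["tcp_pos"],o["tcp_rot"],o["ft_force"],o["gripper_width"])
f=r.grab_frame("wrist"); np.savez("d_wrist.npz",**f); cv2.imwrite("pics/f.png",f["img"][:,:,::-1])
E
```

```text
[ 0.46241133 -0.07109296  0.04      ] [ 0.60826126 -0.04089228  0.157     ] [ 0.62541437 -0.18986454  0.197     ] 0.14894389407476766 11.698721994689908 0.14995654021552765 -83.4317202087362
3.55 [0.46840718 0.11025968 0.19208625] [-2.01526488e-02  9.99795581e-01  1.65462172e-04  1.62498449e-03] [ 1.44533617  0.26468299 -0.67998105] 0.04833724770845765
```

View pics/f.png

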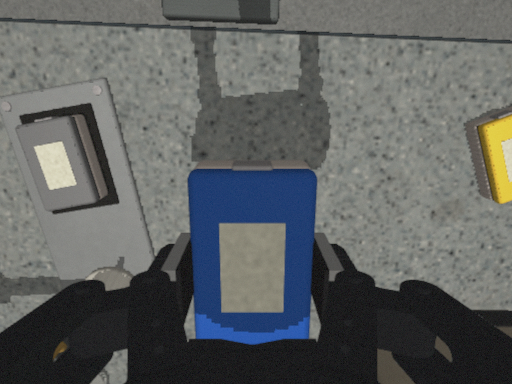

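>>> {"op": "apply_moves", "data": {
  "steps": "0 -0.04 0 5 1; 0 -0.08 0 10 1; 0 -0.09 0 10 1; 0 -0.09 0 10 1; 0 -0.09 0 10 1"
}}

```text
t: 4.1
tcp_pos: [0.4675, 0.0211, 0.189]
tcp_rot: [-0.103, 0.995, 0.0, -0.0]
ft_force: [0.3, 0.5, -1.9]
gripper_width: 0.0487
```

```bash
python3 - <<'E'
from cell import r
from h import *
o=r.get_obs(); print(o["t"],o["tcp_pos"],o["tcp_rot"],o["ft_force"],o["gripper_width"])
f=r.grab_frame("wrist"); np.savez("e_wrist.npz",**f); cv2.imwrite("pics/g.png",f["img"][:,:,::-1])
crop(f,30,50,320,240,2.5,"pics/g2.png")
E
```

```text
4.1 [0.46751149 0.02110503 0.18898152] [-1.02644737e-01  9.94717929e-01  4.95142139e-04 -2.34429310e-04] [ 0.30881336  0.50664016 -1.89794911] 0.04866611343463181
```

View pics/g2.png

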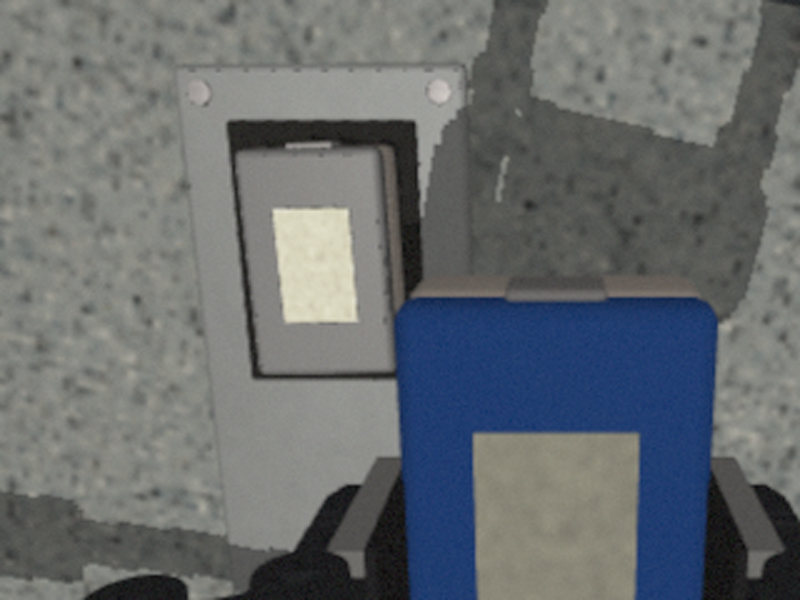

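```bash
python3 - <<'E'
from h import *
f=dict(np.load("e_wrist.npz"))
crop(f,110,95,100,115,6,"pics/h.png")
crop(f,180,150,160,200,3,"pics/h2.png")
# blue lid plane from depth
hsv=cv2.cvtColor(f["img"],cv2.COLOR_RGB2HSV)
m=cv2.inRange(hsv,(100,120,60),(125,255,255)); m=cv2.erode(m,np.ones((5,5)))
v,u=np.nonzero(m); P=np.array([world(f,a,b,d=f["depth"][b,a]) for a,b in zip(u,v)])
P=P[np.abs(P[:,2]-.208)<.03]
A=np.c_[P[:,:2]-[.4675,.021],np.ones(len(P))]; print(np.linalg.lstsq(A,P[:,2],rcond=None)[0],len(P))
# grey lid depth
for (x,y) in((300,180),(370,300),(260,200)):
    a,b=int(30+x/2.5),int(50+y/2.5);print(world(f,a,b,d=f["depth"][b,a]))
def lab(box,z):
    g=cv2.cvtColor(f["img"],cv2.COLOR_RGB2GRAY).astype(int)
    b=f["img"][...,:].astype(int)
    return g
c=lambda x,y,z:world(f,30+x/2.5-.3,50+y/2.5-.3,z)[:2]*1000
for n,pts,z in(("grey lid",[(235,152),(380,147),(398,372),(258,374)],.04),("grey lab",[(273,208),(349,207),(357,322),(284,323)],.04),("plate front",[(180,67),(465,66),(228,545)],.008),("pad",[(228,121),(414,121),(253,378)],.010),("blue front",[(398,298),(716,298)],.208)):
    Q=np.array([c(*p,z) for p in pts]);print(n,Q.round(1).tolist(),Q.mean(0).round(1))
    print([ (np.hypot(*d).round(1),np.degrees(np.arctan2(d[1],d[0])).round(1)) for d in np.roll(Q,-1,0)-Q])
E
```

```text
[0.00213352 0.00037653 0.2075268 ] 12874
[ 0.43851623 -0.07393958  0.04012461]
[ 0.47482405 -0.04467705  0.03969467]
[ 0.44810175 -0.08673538  0.03919057]
grey lid [[433.6, -96.8], [422.0, -49.4], [498.6, -31.2], [509.7, -80.4]] [466.  -64.4]
[(np.float64(48.8), np.float64(103.7)), (np.float64(78.7), np.float64(13.4)), (np.float64(50.5), np.float64(-77.4)), (np.float64(77.8), np.float64(-167.8))]
grey lab [[449.6, -82.1], [443.9, -56.7], [483.3, -48.3], [489.0, -73.5]] [466.5 -65.2]
[(np.float64(26.0), np.float64(102.5)), (np.float64(40.3), np.float64(12.1)), (np.float64(25.9), np.float64(-77.4)), (np.float64(40.3), np.float64(-167.7))]
plate front [[411.0, -130.9], [389.5, -29.6], [599.3, -93.8]] [466.6 -84.8]
[(np.float64(103.6), np.float64(102.0)), (np.float64(219.4), np.float64(-17.0)), (np.float64(191.9), np.float64(-168.9))]
pad [[426.2, -111.1], [412.3, -44.3], [522.7, -91.1]] [453.7 -82.2]
[(np.float64(68.3), np.float64(101.8)), (np.float64(120.0), np.float64(-23.0)), (np.float64(98.6), np.float64(-168.3))]
blue front [[432.1, -11.2], [422.5, 35.1]] [427.3  12. ]
[(np.float64(47.3), np.float64(101.8)), (np.float64(47.3), np.float64(-78.2))]
```

View pics/h.png

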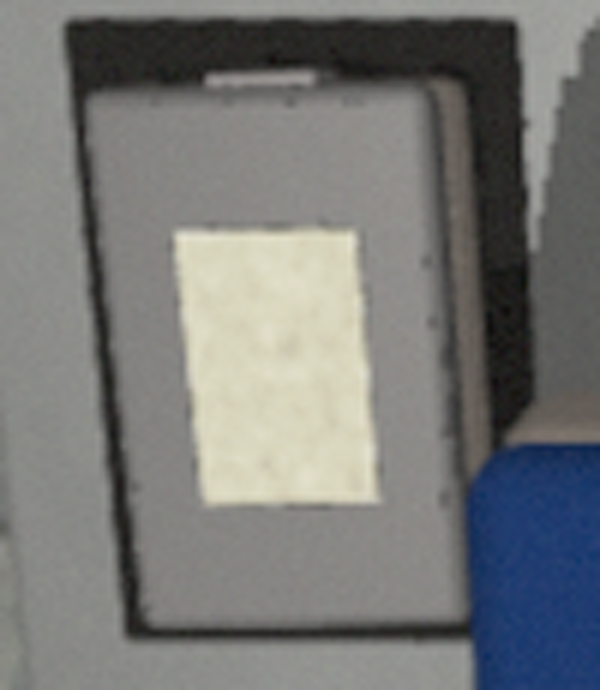

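View pics/h2.png

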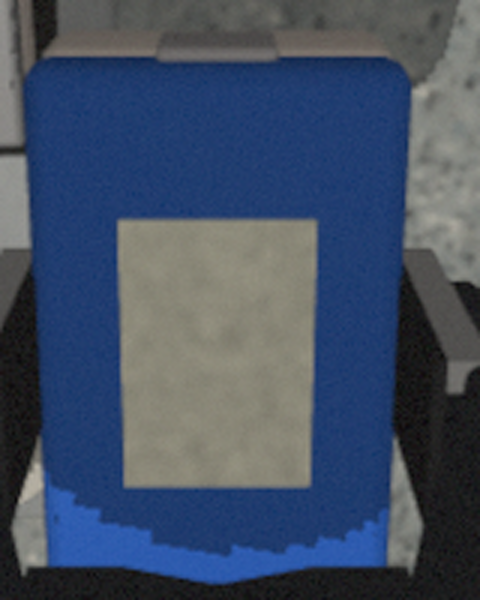

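```bash
python3 - <<'E'
from h import *
f=dict(np.load("e_wrist.npz"))
def q(pts,u0,v0,k,z):
    Q=np.array([world(f,u0+(x+.5)/k-.5,v0+(y+.5)/k-.5,z)[:2]*1000 for x,y in pts])
    print(Q.mean(0).round(1),[(np.hypot(*d).round(1),np.degrees(np.arctan2(d[1],d[0])).round(1)) for d in np.roll(Q,-1,0)-Q]);return Q.mean(0)
g=q([(175,230),(357,230),(379,503),(203,504)],110,95,6,.04)
b=q([(118,219),(317,219),(311,487),(124,487)],180,150,3,.2075)
print(g-b, b-[467.5,21.1])
E
```

```text
[466.5 -65.1] [(np.float64(25.9), np.float64(101.8)), (np.float64(39.9), np.float64(12.8)), (np.float64(26.0), np.float64(-77.9)), (np.float64(40.0), np.float64(-167.3))]
[467.8  20.3] [(np.float64(25.8), np.float64(101.8)), (np.float64(40.0), np.float64(12.1)), (np.float64(26.2), np.float64(-78.3)), (np.float64(40.0), np.float64(-168.5))]
[ -1.37988388 -85.44911144] [ 0.33185383 -0.79710403]
```

>>> {"op": "apply_moves", "data": {
  "steps": "0 0 -0.03 0.5 1; 0 0 -0.06 0.5 1; 0 0 -0.09 0.5 1; 0 0 -0.105 0.5 1; 0 0 -0.105 0.5 1"
}}

```text
t: 4.65
tcp_pos: [0.465, 0.022, 0.0816]
tcp_rot: [-0.109, 0.994, 0.001, -0.003]
ft_force: [-0.9, -0.5, -1.4]
gripper_width: 0.0487
```

```bash
python3 - <<'E'
from cell import r
from h import *
o=r.get_obs(); print(o["t"],o["tcp_pos"],o["tcp_rot"],o["ft_force"],o["gripper_width"])
f=r.grab_frame("wrist"); np.savez("f_wrist.npz",**f)
crop(f,0,80,350,260,2.25,"pics/i.png")
E
```

```text
4.65 [0.46500207 0.02198766 0.08155734] [-1.08514540e-01  9.94089173e-01  6.93417856e-04 -3.29085289e-03] [-0.92747232 -0.48798914 -1.39993544] 0.048716948810409465
```

View pics/i.png

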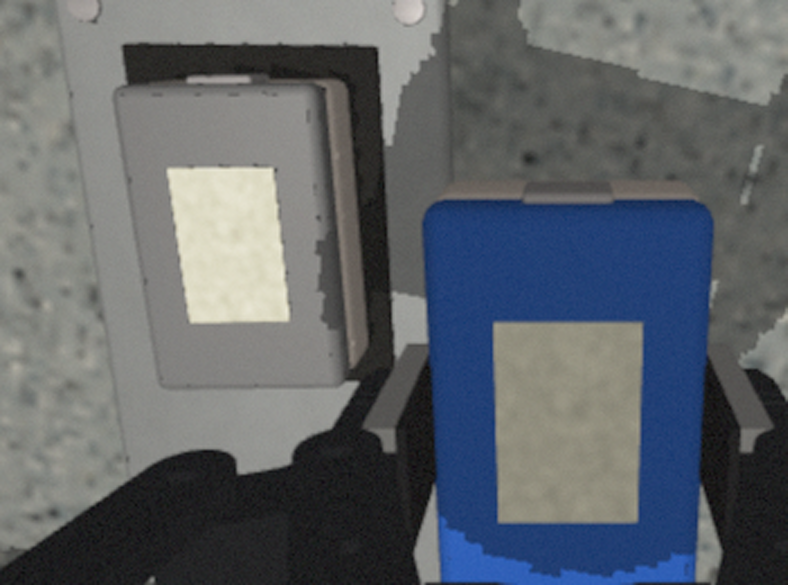

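```bash
cat >> h.py <<'E'
def quad(f,pts,u0,v0,k,z,w=3):
    g=cv2.cvtColor(np.ascontiguousarray(f["img"]),cv2.COLOR_RGB2GRAY)
    p=np.array([[u0+(x+.5)/k-.5,v0+(y+.5)/k-.5] for x,y in pts],np.float32).reshape(-1,1,2)
    q=cv2.cornerSubPix(g,p.copy(),(w,w),(-1,-1),(cv2.TERM_CRITERIA_EPS+cv2.TERM_CRITERIA_MAX_ITER,50,.01))
    sh=np.abs(q-p).max()
    Q=np.array([world(f,u,v,z)[:2]*1000 for u,v in q[:,0]]); c=Q.mean(0)
    D=np.roll(Q,-1,0)-Q; L=np.hypot(D[:,0],D[:,1])
    ang=[(np.degrees(np.arctan2(d[1],d[0]))) for d in D]
    # long axis from sides 1,3
    l=D[1]-D[3]; a=np.degrees(np.arctan2(l[1],l[0])); s=D[0]-D[2]; b=np.degrees(np.arctan2(s[1],s[0]))-90
    print("c",c.round(1),"L",L.round(1),"ang long",a.round(2),"short",b.round(2),"shift px",sh.round(2)); return c
E
python3 - <<'E'
from h import *
f=dict(np.load("f_wrist.npz"))
g=quad(f,[(167,169),(274,168),(289,321),(190,322)],0,80,2.25,.04)
b=quad(f,[(493,322),(643,322),(638,522),(497,522)],0,80,2.25,.1008)
print(g-b, b-[465,22])
E
```

```text
c [466.4 -65.3] L [25.8 39.6 25.2 39.9] ang long 13.1 short 13.11 shift px 0.79
c [465.  21.] L [25.7 39.3 25.9 39.4] ang long 12.36 short 12.45 shift px 0.42
[  1.32073964 -86.23911651] [ 0.04693043 -1.01827878]
```

>>> {"op": "apply_moves", "data": {
  "steps": "0 -0.03 0 0.7 1; 0.001 -0.06 0 0.7 1; 0.001 -0.08 0 0.7 1; 0.001 -0.086 0 0.7 1; 0.001 -0.086 0 0.7 1"
}}

```text
t: 5.2
tcp_pos: [0.47, -0.0657, 0.0854]
tcp_rot: [-0.113, 0.994, -0.0, 0.001]
ft_force: [-0.6, -0.2, -1.5]
gripper_width: 0.0488
```

>>> {"op": "apply_moves", "data": {
  "steps": "0 0 0 0 1; 0 0 0 0 1"
}}

```text
t: 5.4
tcp_pos: [0.4688, -0.0645, 0.0845]
tcp_rot: [-0.114, 0.993, 0.0, 0.0]
ft_force: [0.9, 0.7, -1.3]
gripper_width: 0.0491
```

>>> {"op": "apply_moves", "data": {
  "steps": "-0.0025 0 -0.01 0 1; -0.0025 0 -0.02 0 1; -0.0025 0 -0.028 0 1; -0.0025 0 -0.030 0 1; -0.0025 0 -0.030 0 1"
}}

```text
t: 5.9
tcp_pos: [0.4656, -0.0653, 0.0533]
tcp_rot: [-0.114, 0.993, 0.0, -0.001]
ft_force: [0.5, 0.2, -0.9]
gripper_width: 0.0486
```

>>> {"op": "apply_moves", "data": {
  "steps": "0 0 0 0 1; 0 0 0 0 1"
}}

```text
t: 6.1
tcp_pos: [0.4667, -0.0656, 0.0546]
tcp_rot: [-0.114, 0.994, -0.0, 0.0]
ft_force: [0.1, 0.2, -1.1]
gripper_width: 0.0484
```

```bash
python3 - <<'E'
from cell import r
from h import *
o=r.get_obs(); print(o["t"],o["tcp_pos"],o["tcp_rot"],o["ft_force"],o["gripper_width"])
f=r.grab_frame("wrist"); np.savez("g_wrist.npz",**f)
crop(f,130,100,240,240,2.5,"pics/j.png")
f=r.grab_frame("side"); np.savez("g_side.npz",**f)
crop(f,250,140,100,80,8,"pics/j2.png")
E
```

```text
6.1 [ 0.46674047 -0.0656421   0.05457043] [-1.13830284e-01  9.93500132e-01 -1.45331398e-04  3.64619280e-04] [ 0.05433829  0.19645738 -1.11942883] 0.04837973840320812
```

View pics/j.png

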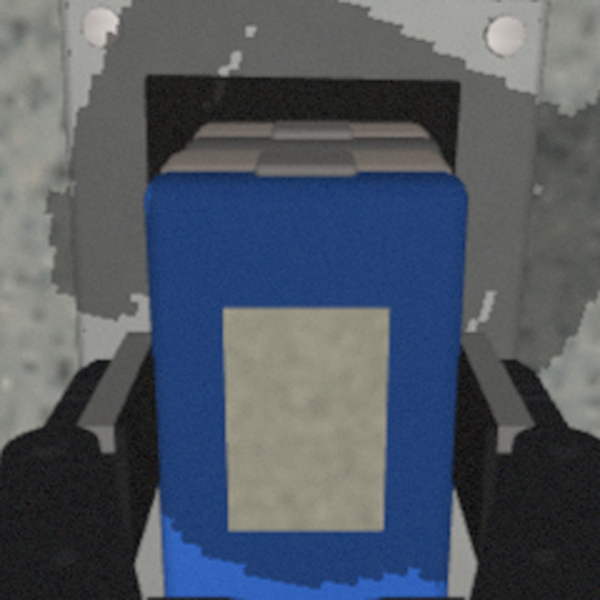

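View pics/j2.png

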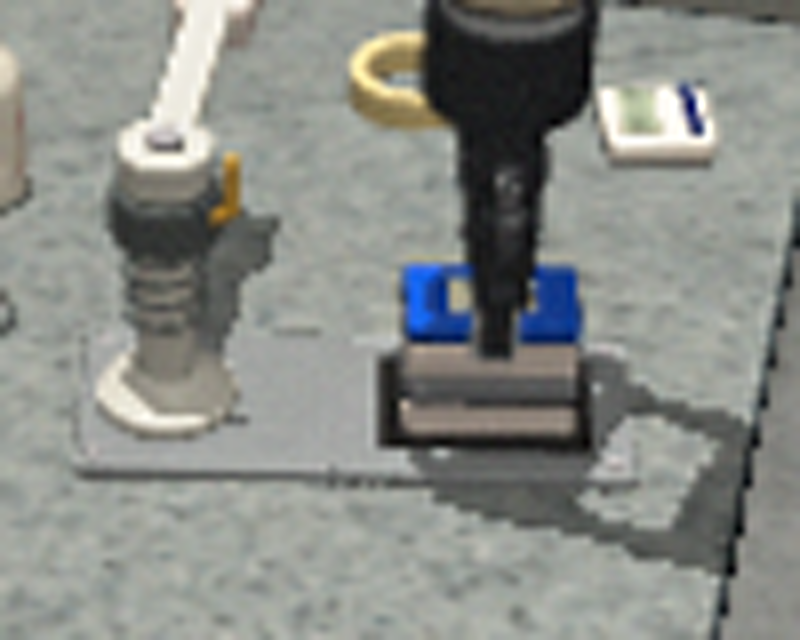

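Compared with blue, the grey latch (crop 312 vs 306) sits about 1.5 mm to +y. That matches the TCP being 1.4 mm short of target, so I'll correct it and set the case down.

>>> {"op": "apply_moves", "data": {
  "steps": "-0.0003 0.0014 0 0 1; -0.0003 0.0014 -0.001 0 1; -0.0003 0.0014 -0.002 0 1; -0.0003 0.0014 -0.003 0 1; -0.0003 0.0014 -0.003 0 1"
}}

```text
t: 6.7
tcp_pos: [0.4658, -0.0641, 0.0511]
tcp_rot: [-0.114, 0.993, 0.0, -0.0]
ft_force: [0.0, -0.1, -0.9]
gripper_width: 0.0486
```

```bash
python3 - <<'E'
from cell import r
from h import *
o=r.get_obs(); print(o["t"],o["tcp_pos"],o["tcp_rot"],o["ft_force"],o["gripper_width"])
f=r.grab_frame("wrist"); np.savez("h_wrist.npz",**f)
crop(f,130,100,240,120,3.2,"pics/k.png")
E
```

```text
6.7 [ 0.4658264  -0.064063    0.05107946] [-1.13847925e-01  9.93498170e-01  5.41278315e-05 -1.80633528e-04] [ 0.03253609 -0.07925882 -0.94789868] 0.04863568306256384
```

View pics/k.png

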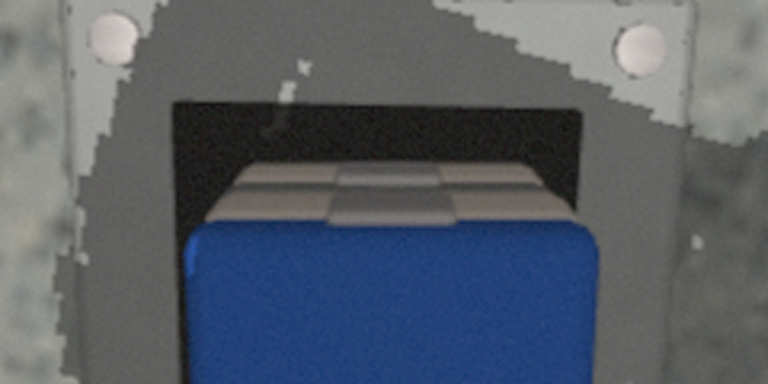

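```bash
python3 - <<'E'
from h import *
f=dict(np.load("h_wrist.npz"))
c=np.array([.4658,-.0641]);a=np.radians(13.1);ux=np.array([np.cos(a),np.sin(a)]);uy=np.array([-ux[1],ux[0]])
g=quad(f,[(0,0)]*4,0,0,1,.04) if 0 else None
for z in(.010,.033,.0403,.0635,.0703):
    for s in(-.025,0,.025):
        u,v=proj(f,[*(c-.04*ux+s*uy),z]); print(z,s,round((u-130)*3.2),round((v-100)*3.2),end=" | ")
    print()
print(world(f,130+390/3.2,100+163/3.2,z=.010),world(f,130+390/3.2,100+222/3.2,z=.0703), c-.04*ux)
E
```

```text
0.01 -0.025 248 158 | 0.01 0 395 158 | 0.01 0.025 542 158 | 
0.033 -0.025 229 180 | 0.033 0 396 179 | 0.033 0.025 563 179 | 
0.0403 -0.025 222 188 | 0.0403 0 396 188 | 0.0403 0.025 571 188 | 
0.0635 -0.025 193 220 | 0.0635 0 397 220 | 0.0635 0.025 602 220 | 
0.0703 -0.025 183 232 | 0.0703 0 398 231 | 0.0703 0.025 613 231 | 
[ 0.4279454  -0.07383975  0.01      ] [ 0.42596245 -0.0742964   0.0703    ] [ 0.42684096 -0.07316605]
```

>>> {"op": "apply_moves", "data": {
  "steps": "0.0005 -0.0006 0 0 1; 0.0005 -0.0006 -0.0005 0 1; 0.0005 -0.0006 -0.001 0 1; 0.0005 -0.0006 -0.001 0 1"
}}

```text
t: 7.15
tcp_pos: [0.4667, -0.0648, 0.0508]
tcp_rot: [-0.114, 0.993, -0.0, 0.0]
ft_force: [-1.6, 0.0, 5.5]
gripper_width: 0.0488
```

>>> {"op": "apply_moves", "data": {
  "steps": "0 0 0 0 0.2; 0 0 0 0 -0.3; 0 0 0 0 -1; 0 0 0 0 -1; 0 0 0 0 -1"
}}

```text
t: 7.65
tcp_pos: [0.4664, -0.0646, 0.0501]
tcp_rot: [-0.114, 0.993, 0.0, -0.0]
ft_force: [0.7, -0.7, -0.1]
gripper_width: 0.0857
```

>>> {"op": "apply_moves", "data": {
  "steps": "0 0 0.02 0 -1; 0 0 0.05 0 -1; 0 0.01 0.09 0 -1; 0 0.05 0.13 0 -1; 0 0.09 0.15 0 -1"
}}

```text
t: 8.15
tcp_pos: [0.468, 0.0243, 0.2027]
tcp_rot: [-0.112, 0.994, -0.001, 0.002]
ft_force: [1.1, -0.1, 0.3]
gripper_width: 0.0854
```

```bash
python3 - <<'E'
from cell import r
from h import *
o=r.get_obs(); print(o["t"],o["tcp_pos"],o["tcp_rot"],o["ft_force"],o["gripper_width"])
f=r.grab_frame("wrist"); np.savez("i_wrist.npz",**f)
cv2.imwrite("pics/l.png",f["img"][:,:,::-1])
E
```

```text
8.15 [0.46802463 0.02430842 0.20267883] [-1.12271643e-01  9.93674962e-01 -5.21353380e-04  2.20821220e-03] [ 1.0784774  -0.08378429  0.32235964] 0.08537343785272065
```

View pics/l.png

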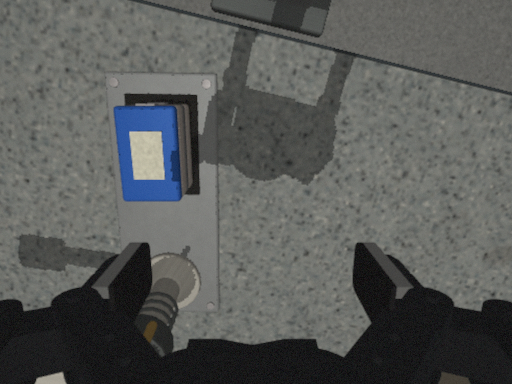

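Blue stands on grey (lid at (148,153)). Next is the yellow case.

>>> {"op": "apply_moves", "data": {
  "steps": "-0.004 0.045 0 2 -1; -0.007 0.09 0 4 -1; -0.010 0.135 0 6 -1; -0.014 0.18 0 8 -1; -0.018 0.225 0 10 -1"
}}

```text
t: 8.7
tcp_pos: [0.448, 0.251, 0.1995]
tcp_rot: [-0.201, 0.98, -0.0, 0.0]
ft_force: [0.9, -0.7, -0.0]
gripper_width: 0.0853
```

>>> {"op": "apply_moves", "data": {
  "steps": "-0.003 0.045 -0.02 1 -1; -0.008 0.09 -0.05 1 -1; -0.008 0.102 -0.08 1 -1; -0.008 0.102 -0.08 1 -1; -0.008 0.102 -0.08 1 -1"
}}

```text
t: 9.2
tcp_pos: [0.4395, 0.3507, 0.1186]
tcp_rot: [-0.209, 0.978, -0.001, -0.001]
ft_force: [-0.1, 0.0, 0.3]
gripper_width: 0.0854
```

```bash
python3 - <<'E'
from cell import r
from h import *
f=dict(np.load("i_wrist.npz")); crop(f,90,60,150,170,4,"pics/m0.png")
o=r.get_obs(); print(o["t"],o["tcp_pos"],o["tcp_rot"],o["ft_force"],o["gripper_width"])
f=r.grab_frame("wrist"); np.savez("j_wrist.npz",**f)
cv2.imwrite("pics/m.png",f["img"][:,:,::-1]); print(lid(f,"yellow",.03)[0])
E
```

```text
9.2 [0.4395378  0.3507446  0.11861587] [-2.09093334e-01  9.77894283e-01 -8.19871587e-04 -1.44106280e-03] [-0.06201347  0.02908458  0.33505389] 0.08544461916695092
((442.56866455078125, 351.81488037109375), (78.17350006103516, 49.07234191894531), 24.144336700439453)
```

View pics/m.png

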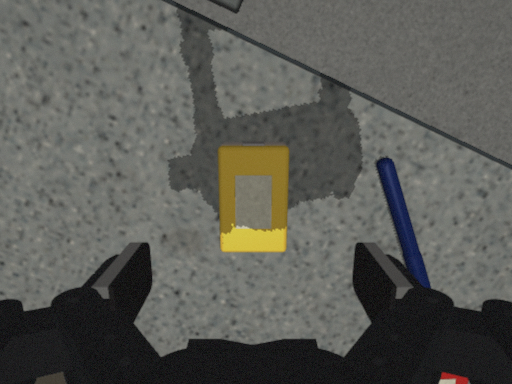

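View pics/m0.png

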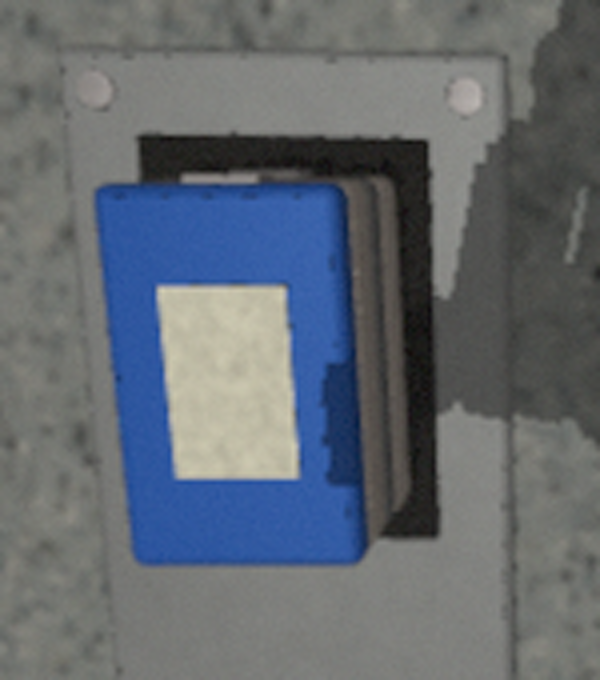

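>>> {"op": "apply_moves", "data": {
  "steps": "0.003 0.001 -0.03 0 -1; 0.003 0.001 -0.06 0 -1; 0.003 0.001 -0.09 0 -1; 0.003 0.001 -0.107 0 -1; 0.003 0.001 -0.107 0 -1"
}}

```text
t: 9.75
tcp_pos: [0.4431, 0.3505, 0.0121]
tcp_rot: [-0.208, 0.978, -0.001, -0.001]
ft_force: [-0.5, -0.2, 0.2]
gripper_width: 0.0856
```

>>> {"op": "apply_moves", "data": {
  "steps": "0 0 0 0 -1; 0 0 0 0 -1"
}}

```text
t: 9.95
tcp_pos: [0.4456, 0.3531, 0.0152]
tcp_rot: [-0.208, 0.978, 0.001, 0.002]
ft_force: [1.1, -0.6, 0.7]
gripper_width: 0.0855
```

>>> {"op": "apply_moves", "data": {
  "steps": "-0.003 -0.001 -0.003 0 -1; -0.003 -0.001 -0.003 0 -1; -0.003 -0.001 -0.003 0 0; -0.003 -0.001 -0.003 0 1; -0.003 -0.001 -0.003 0 1"
}}

```text
t: 10.45
tcp_pos: [0.441, 0.3519, 0.0105]
tcp_rot: [-0.209, 0.978, 0.0, 0.0]
ft_force: [0.8, 1.0, -0.1]
gripper_width: 0.0487
```

>>> {"op": "apply_moves", "data": {
  "steps": "0 0 0 0 1; 0 0 0 0 1; 0 0 0 0 1; 0 0 0 0 1"
}}

```text
t: 10.85
tcp_pos: [0.441, 0.3519, 0.0103]
tcp_rot: [-0.209, 0.978, 0.0, 0.001]
ft_force: [-0.3, -0.1, 5.6]
gripper_width: 0.0485
```

>>> {"op": "apply_moves", "data": {
  "steps": "0 0 0.03 0 1; 0 0 0.07 0 1; 0.001 -0.01 0.11 -1 1; 0.003 -0.05 0.13 -3 1; 0.006 -0.095 0.13 -5 1"
}}

```text
t: 11.35
tcp_pos: [0.4489, 0.2575, 0.1432]
tcp_rot: [-0.166, 0.986, 0.001, 0.004]
ft_force: [1.1, -0.6, -0.9]
gripper_width: 0.0489
```

>>> {"op": "apply_moves", "data": {
  "steps": "0.004 -0.045 0 -2 1; 0.008 -0.09 0 -4 1; 0.012 -0.135 0 -6 1; 0.016 -0.18 0 -6 1; 0.020 -0.225 0 -6 1"
}}

```text
t: 11.85
tcp_pos: [0.4652, 0.0297, 0.1389]
tcp_rot: [-0.114, 0.993, 0.0, -0.001]
ft_force: [1.0, -0.8, -0.5]
gripper_width: 0.0486
```

>>> {"op": "apply_moves", "data": {
  "steps": "0 -0.01 -0.01 0 1; 0 -0.01 -0.02 0 1; 0 -0.01 -0.02 0 1; 0 -0.01 -0.02 0 1"
}}

```text
t: 12.25
tcp_pos: [0.4654, 0.0227, 0.1188]
tcp_rot: [-0.115, 0.993, 0.0, -0.001]
ft_force: [1.2, -0.0, -0.6]
gripper_width: 0.0485
```

```bash
python3 - <<'E'
from cell import r
from h import *
o=r.get_obs(); print(o["t"],o["tcp_pos"],o["tcp_rot"],o["ft_force"],o["gripper_width"])
f=r.grab_frame("wrist"); np.savez("k_wrist.npz",**f)
crop(f,0,80,350,260,2.25,"pics/n.png")
E
```

```text
12.25 [0.4654072  0.02273939 0.11875235] [-1.14600334e-01  9.93410801e-01  4.33405162e-04 -1.24739182e-03] [ 1.1636145  -0.02881155 -0.57853633] 0.048453939338413056
```

View pics/n.png

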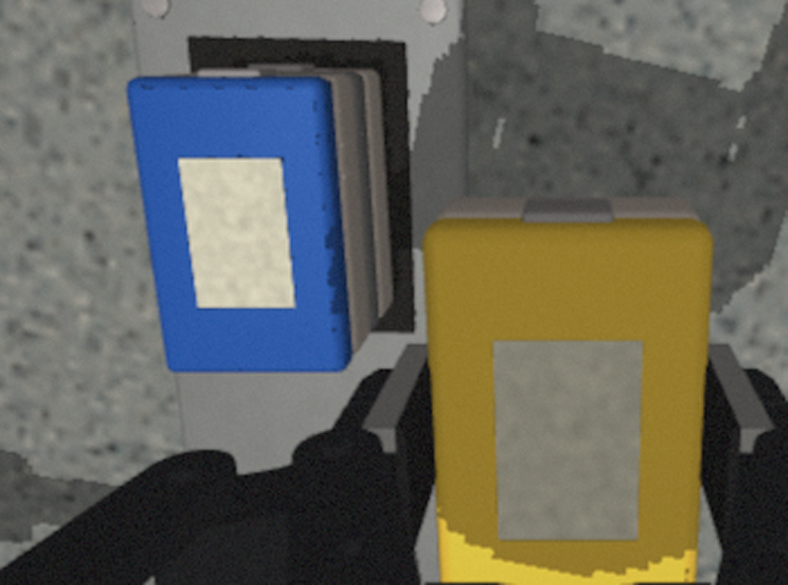

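```bash
python3 - <<'E'
from h import *
f=dict(np.load("k_wrist.npz"))
g=quad(f,[(179,158),(281,158),(295,307),(197,308)],0,80,2.25,.07)
b=quad(f,[(493,341),(642,341),(637,540),(498,540)],0,80,2.25,.1385)
t=np.array([465.4,22.7]);print(g-b, b-t, "target tcp",t+g-b)
E
```

```text
c [466.9 -65.7] L [25.5 39.6 25.8 39.5] ang long 13.28 short 13.15 shift px 0.96
c [468.6  22.5] L [25.7 39.4 25.9 39.6] ang long 13.18 short 13.59 shift px 0.61
[ -1.77643235 -88.22889154] [ 3.24216123 -0.16545964] target tcp [463.62356765 -65.52889154]
```

>>> {"op": "apply_moves", "data": {
  "steps": "0 -0.03 0 0 1; -0.001 -0.06 0 0 1; -0.002 -0.08 0 0 1; -0.002 -0.088 0 0 1; -0.002 -0.088 -0.01 0 1"
}}

```text
t: 12.8
tcp_pos: [0.4665, -0.0667, 0.111]
tcp_rot: [-0.114, 0.994, -0.001, 0.002]
ft_force: [0.4, -0.9, -0.6]
gripper_width: 0.0486
```

>>> {"op": "apply_moves", "data": {
  "steps": "0 0 -0.01 0 1; 0 0 -0.02 0 1; 0 0 -0.02 0 1; 0 0 -0.02 0 1"
}}

```text
t: 13.2
tcp_pos: [0.4639, -0.0658, 0.089]
tcp_rot: [-0.114, 0.993, 0.0, -0.001]
ft_force: [0.1, 1.3, -0.7]
gripper_width: 0.0488
```

>>> {"op": "apply_moves", "data": {
  "steps": "0 0 -0.003 0 1; 0 0 -0.006 0 1; 0 0 -0.006 0 1; 0 0 -0.006 0 1"
}}

```text
t: 13.6
tcp_pos: [0.4645, -0.0666, 0.0838]
tcp_rot: [-0.114, 0.994, -0.0, 0.0]
ft_force: [-0.3, -0.0, -0.7]
gripper_width: 0.0486
```

```bash
python3 - <<'E'
from cell import r
from h import *
o=r.get_obs(); print(o["t"],o["tcp_pos"],o["tcp_rot"],o["ft_force"],o["gripper_width"])
f=r.grab_frame("wrist"); np.savez("l_wrist.npz",**f)
crop(f,130,100,240,120,3.2,"pics/o.png")
E
```

```text
13.6 [ 0.46451611 -0.06661597  0.08383998] [-1.13798195e-01  9.93503885e-01 -1.65918554e-05  3.61569209e-05] [-0.25754629 -0.00105931 -0.74582306] 0.04858153414091738
```

View pics/o.png

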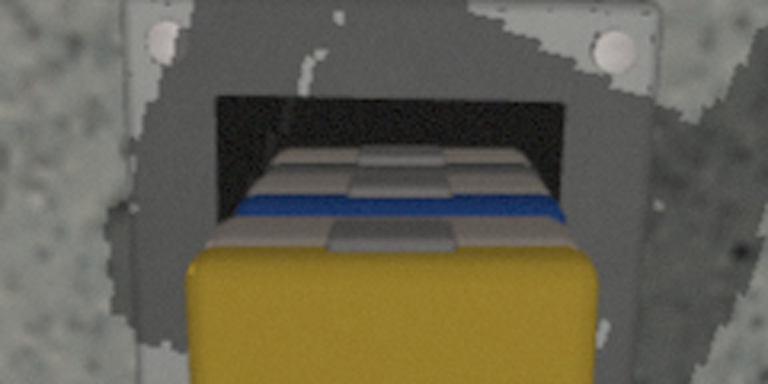

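>>> {"op": "apply_moves", "data": {
  "steps": "-0.0009 0.0012 -0.001 0 1; -0.0009 0.0012 -0.0022 0 1; -0.0009 0.0012 -0.0022 0 1; -0.0009 0.0012 -0.0022 0 1"
}}

```text
t: 14.05
tcp_pos: [0.4636, -0.0654, 0.0816]
tcp_rot: [-0.114, 0.994, 0.0, -0.0]
ft_force: [-0.3, 0.3, -0.1]
gripper_width: 0.0481
```

```bash
python3 - <<'E'
from cell import r
from h import *
o=r.get_obs(); print(o["t"],o["tcp_pos"],o["tcp_rot"],o["ft_force"],o["gripper_width"])
f=r.grab_frame("wrist"); np.savez("m_wrist.npz",**f)
crop(f,130,120,240,120,3.2,"pics/p.png")
a=np.radians(13.1);ux=np.array([np.cos(a),np.sin(a)]);uy=np.array([-ux[1],ux[0]])
c=o["tcp_pos"][:2]+[.0032,-.0002]
for z in(.010,.033,.040,.063,.07,.093,.1):
    for s in(-.025,0,.025):
        u,v=proj(f,[*(c-.04*ux+s*uy),z]); print(z,s,round((u-130)*3.2),round((v-120)*3.2),end=" | ")
    print()
E
```

```text
14.05 [ 0.4635561  -0.06535525  0.08156176] [-1.13830666e-01  9.93500165e-01  1.73980978e-05 -1.79913624e-05] [-0.31094908  0.30331486 -0.09342527] 0.04811732123266019
0.01 -0.025 264 87 | 0.01 0 390 87 | 0.01 0.025 516 87 | 
0.033 -0.025 250 105 | 0.033 0 390 105 | 0.033 0.025 531 105 | 
0.04 -0.025 244 111 | 0.04 0 390 111 | 0.04 0.025 536 111 | 
0.063 -0.025 224 135 | 0.063 0 390 135 | 0.063 0.025 556 135 | 
0.07 -0.025 217 144 | 0.07 0 390 144 | 0.07 0.025 563 144 | 
0.093 -0.025 189 179 | 0.093 0 390 179 | 0.093 0.025 592 179 | 
0.1 -0.025 178 192 | 0.1 0 390 192 | 0.1 0.025 603 192 |
```

View pics/p.png

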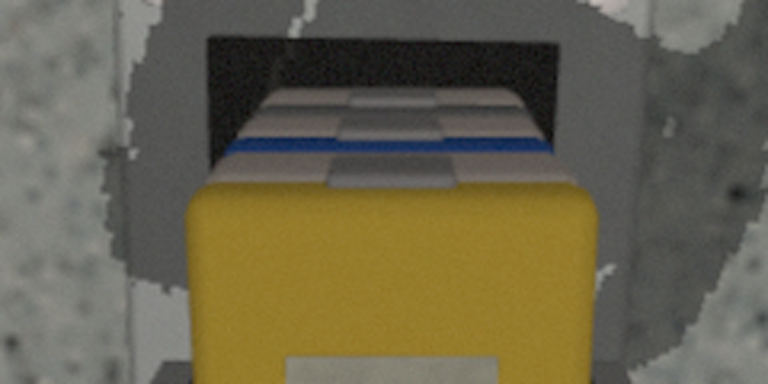

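Latches line up (392/390/392) and the front seams match within about 0.3 mm. Lowering the last millimetre, then releasing.

>>> {"op": "apply_moves", "data": {
  "steps": "0 0 -0.0007 0 1; 0 0 -0.0014 0 1; 0 0 -0.0014 0 1; 0 0 -0.0014 0 1"
}}

```text
t: 14.5
tcp_pos: [0.4637, -0.0654, 0.0802]
tcp_rot: [-0.114, 0.994, -0.0, 0.0]
ft_force: [-0.8, -0.2, -0.4]
gripper_width: 0.0487
```

>>> {"op": "apply_moves", "data": {
  "steps": "0 0 -0.0007 0 1; 0 0 -0.0007 0 1"
}}

```text
t: 14.7
tcp_pos: [0.4637, -0.0654, 0.0802]
tcp_rot: [-0.114, 0.993, 0.0, -0.0]
ft_force: [-2.9, 0.5, 5.2]
gripper_width: 0.0488
```

Contact confirmed (5 N). Releasing.

>>> {"op": "apply_moves", "data": {
  "steps": "0 0 0 0 0.2; 0 0 0 0 -0.3; 0 0 0 0 -1; 0 0 0 0 -1; 0 0 0 0 -1"
}}

```text
t: 15.2
tcp_pos: [0.4635, -0.0654, 0.0793]
tcp_rot: [-0.114, 0.993, 0.0, -0.0]
ft_force: [-0.1, -0.6, -0.1]
gripper_width: 0.0854
```

>>> {"op": "apply_moves", "data": {
  "steps": "0 0 0.02 0 -1; 0 0 0.05 0 -1; 0 0.01 0.09 0 -1; 0 0.05 0.13 0 -1; 0 0.09 0.15 0 -1"
}}

```text
t: 15.7
tcp_pos: [0.4651, 0.0236, 0.2319]
tcp_rot: [-0.112, 0.994, -0.001, 0.002]
ft_force: [1.0, 0.4, -0.4]
gripper_width: 0.0857
```

```bash
python3 - <<'E'
from cell import r
from h import *
o=r.get_obs(); print(o["t"],o["tcp_pos"],o["tcp_rot"],o["ft_force"],o["gripper_width"])
f=r.grab_frame("wrist"); np.savez("n_wrist.npz",**f)
crop(f,0,30,350,260,2.25,"pics/q.png")
f=r.grab_frame("side"); np.savez("n_side.npz",**f)
crop(f,250,120,100,80,8,"pics/q2.png")
f=r.grab_frame("top"); np.savez("n_top.npz",**f)
crop(f,270,150,90,90,6.6,"pics/q3.png")
E
```

```text
15.7 [0.46505537 0.02361767 0.23193867] [-1.12186334e-01  9.93684586e-01 -5.28095991e-04  2.21168780e-03] [ 1.04298513  0.40812905 -0.35800007] 0.08567928140996527
```

View pics/q.png

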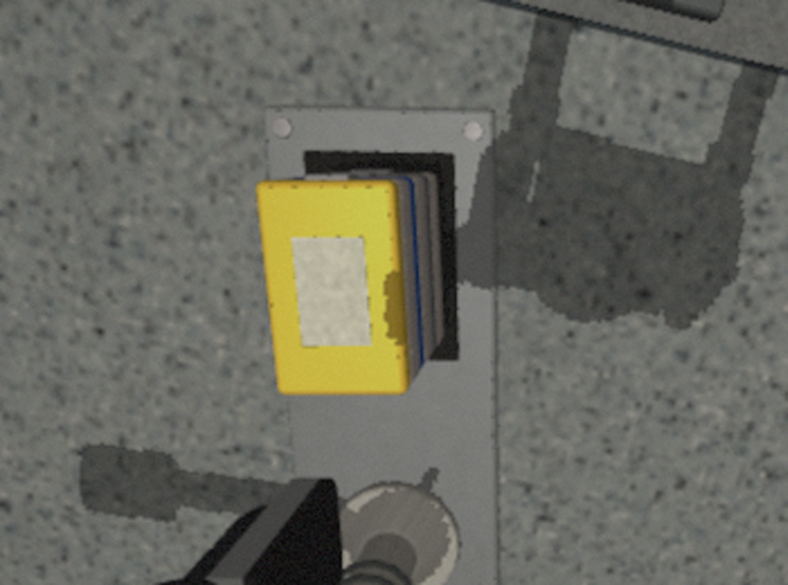

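View pics/q2.png

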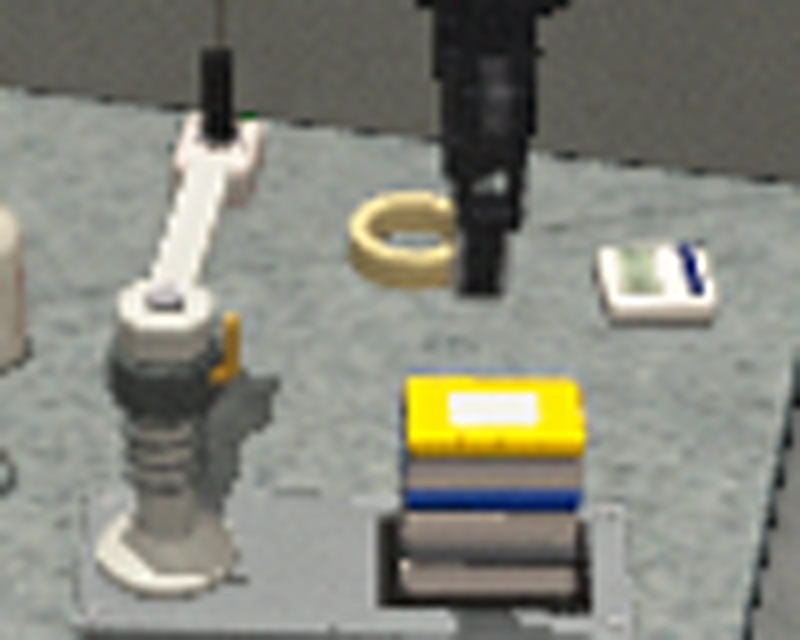

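View pics/q3.png

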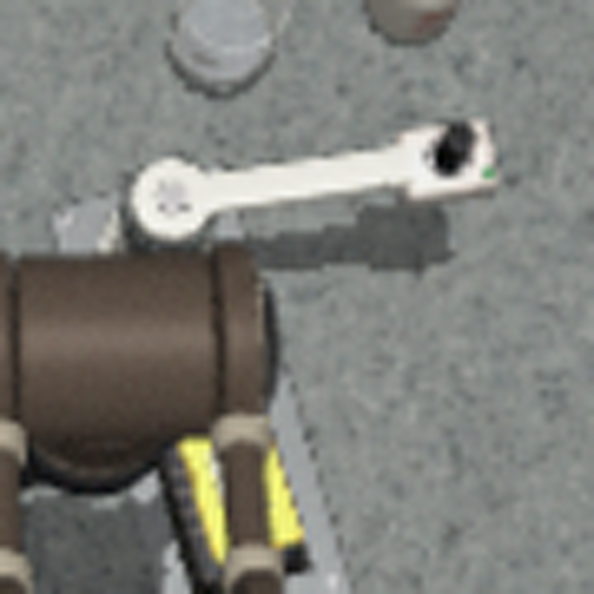

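Column is square in all views. Next, move high over the parked knob with the jaws turned tangential to its arc. That needs about -96°, which keeps joint 6 in range.

>>> {"op": "apply_moves", "data": {
  "steps": "0.01 -0.01 0.03 -8 -1; 0.02 -0.02 0.05 -16 -1; 0.035 -0.04 0.06 -24 -1; 0.05 -0.06 0.06 -32 -1; 0.065 -0.08 0.06 -40 -1"
}}

```text
t: 16.35
tcp_pos: [0.5284, -0.0583, 0.2877]
tcp_rot: [0.236, 0.972, -0.0, -0.001]
ft_force: [0.3, 1.1, 0.3]
gripper_width: 0.0851
```

>>> {"op": "apply_moves", "data": {
  "steps": "0.02 -0.02 0 -8 -1; 0.04 -0.04 0 -16 -1; 0.06 -0.06 0 -24 -1; 0.08 -0.08 0 -32 -1; 0.10 -0.10 0 -40 -1"
}}

```text
t: 16.85
tcp_pos: [0.628, -0.1586, 0.2864]
tcp_rot: [0.554, 0.832, -0.001, -0.002]
ft_force: [-0.2, -0.3, 0.1]
gripper_width: 0.0855
```

>>> {"op": "apply_moves", "data": {
  "steps": "0 -0.005 0 -8 -1; 0 -0.01 0 -16 -1; 0 -0.01 0 -16 -1; 0 -0.01 0 -16 -1"
}}

```text
t: 17.25
tcp_pos: [0.6276, -0.167, 0.2872]
tcp_rot: [0.662, 0.75, -0.001, -0.001]
ft_force: [-0.3, -0.3, -0.4]
gripper_width: 0.0853
```

```bash
python3 - <<'E'
from cell import r
from h import *
o=r.get_obs(); print(o["t"],o["tcp_pos"],o["tcp_rot"],o["ft_force"],o["gripper_width"],o["qpos"])
f=r.grab_frame("wrist"); np.savez("o_wrist.npz",**f)
cv2.imwrite("pics/r.png",f["img"][:,:,::-1])
for X in ([.631,-.1855,.197],[.6135,-.0365,.157],[.631,-.1855,.152]): print(proj(f,X))
E
```

```text
17.25 [ 0.62761323 -0.16704768  0.28723177] [ 6.61530689e-01  7.49916705e-01 -6.39422035e-04 -1.29392892e-03] [-0.29470235 -0.32588389 -0.41143675] 0.08530961495265427 [-3.27071749e-01  3.13735616e-01  1.51211655e+00 -1.88224925e-04
  1.31862133e+00 -4.52102872e-01]
(np.float64(253.37130570096915), np.float64(218.95276292538927))
(np.float64(255.16733959360914), np.float64(5.980568415785683))
(np.float64(253.27761810599642), np.float64(201.10166924712104))
```

View pics/r.png

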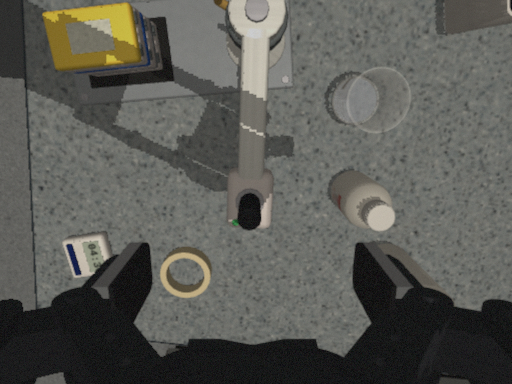

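```bash
python3 - <<'E'
from h import *
f=dict(np.load("o_wrist.npz"))
crop(f,200,150,100,90,7,"pics/s.png"); crop(f,200,0,110,60,7,"pics/s2.png")
E
```

```text
(no output)
```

View pics/s.png

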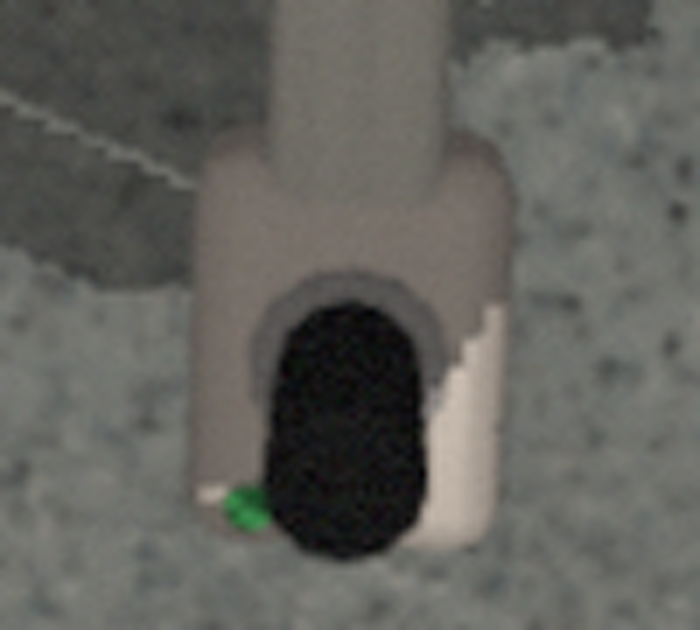

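View pics/s2.png

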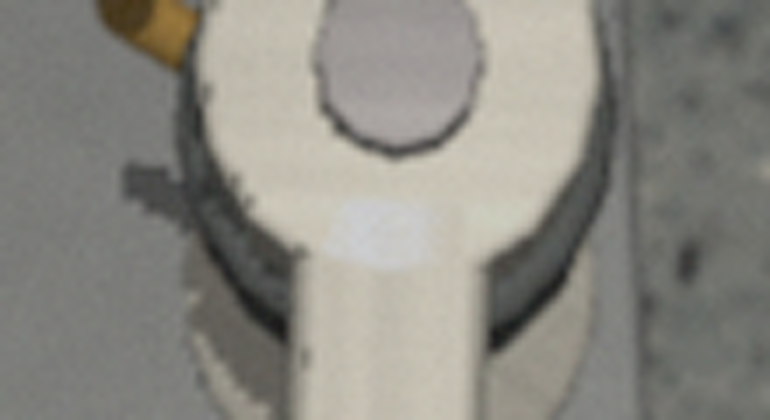

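```bash
python3 - <<'E'
from h import *
f=dict(np.load("o_wrist.npz"))
k=world(f,200+346.5/7-.5,150+478.5/7-.5,z=.197);kb=world(f,200+352/7-.5,150+372/7-.5,z=.152);h=world(f,200+399/7-.5,65/7-.5,z=.157)
print(k,kb,h,np.hypot(*(k-h)[:2]),np.degrees(np.arctan2(*(k-h)[1::-1])))
for a,b in((249,215),(249,219),(257,9)): print(world(f,a,b,d=f["depth"][b,a]))
E
```

```text
[ 0.62772829 -0.18505983  0.197     ] [ 0.62819306 -0.18725071  0.152     ] [ 0.6147005 -0.0382116  0.157    ] 0.1474249827852677 -84.93022137178008
[ 0.62746703 -0.18296478  0.19673796]
[ 0.62786272 -0.18621819  0.19621921]
[ 0.61506989 -0.03816351  0.15639162]
```

>>> {"op": "apply_moves", "data": {
  "steps": "0 -0.01 0 -1 -1; 0 -0.019 0 -2 -1; 0 -0.019 -0.03 -2 -1; 0 -0.019 -0.06 -2 -1; 0 -0.019 -0.09 -2 -1"
}}

```text
t: 17.8
tcp_pos: [0.6288, -0.1862, 0.1987]
tcp_rot: [0.675, 0.738, 0.0, 0.001]
ft_force: [0.6, -0.1, -0.5]
gripper_width: 0.0859
```

>>> {"op": "apply_moves", "data": {
  "steps": "0 0 -0.02 0 -1; 0 0 -0.035 0 -1; 0 0 -0.035 0 -1; 0 0 -0.035 0 -1"
}}

```text
t: 18.2
tcp_pos: [0.6291, -0.1857, 0.1646]
tcp_rot: [0.675, 0.738, 0.0, 0.0]
ft_force: [0.3, 0.2, 0.0]
gripper_width: 0.0853
```

```bash
python3 - <<'E'
from cell import r
from h import *
o=r.get_obs(); print(o["t"],o["tcp_pos"],o["tcp_rot"],o["ft_force"],o["gripper_width"])
f=r.grab_frame("wrist"); np.savez("p_wrist.npz",**f)
cv2.imwrite("pics/t.png",f["img"][:,:,::-1])
print(proj(f,o["tcp_pos"]))
E
```

```text
18.2 [ 0.62907997 -0.18570583  0.1646234 ] [6.75160764e-01 7.37670455e-01 1.40440833e-04 4.71637752e-04] [0.31649753 0.15543533 0.01869292] 0.0852605060647525
(np.float64(251.36069032258462), np.float64(247.6951838228968))
```

View pics/t.png

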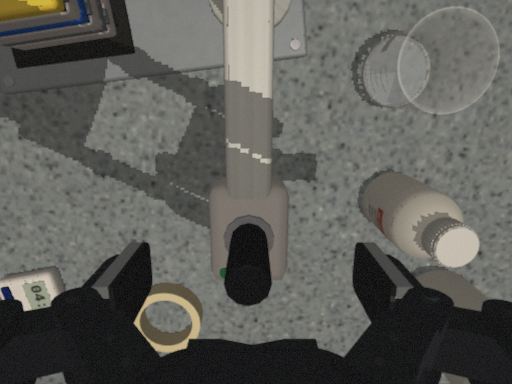

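>>> {"op": "apply_moves", "data": {
  "steps": "-0.001 0 -0.002 0 0; -0.001 0 -0.002 0 0.5; -0.001 0 -0.002 0 1; -0.001 0 -0.002 0 1; -0.001 0 -0.002 0 1"
}}

```text
t: 18.75
tcp_pos: [0.6275, -0.1853, 0.1625]
tcp_rot: [0.675, 0.738, -0.0, -0.0]
ft_force: [-1.0, -1.2, 1.4]
gripper_width: 0.017
```

>>> {"op": "apply_moves", "data": {
  "steps": "0 0 0 0 1; 0 0 0 0 1; 0 0 0 0 1"
}}

```text
t: 19.05
tcp_pos: [0.6275, -0.1853, 0.1625]
tcp_rot: [0.675, 0.738, -0.0, -0.0]
ft_force: [-3.2, 0.8, 4.6]
gripper_width: 0.0164
```

```bash
python3 - <<'E'
import numpy as np
P=np.array([.6138,-.037]);K=np.array([.6275,-.1853]);K=P+(K-P)/np.linalg.norm(K-P)*.150
def pos(d):
    a=np.radians(-d);return P+np.array([[np.cos(a),-np.sin(a)],[np.sin(a),np.cos(a)]])@(K-P)
for s in range(0,84,20):
    print(s,"; ".join("%.4f %.4f 0 %d 1"%(*(pos(s+i)-pos(s)),-i) for i in(4,8,12,16,20)), pos(s+20).round(4))
E
```

```text
0 -0.0105 -0.0006 0 -4 1; -0.0209 -0.0005 0 -8 1; -0.0314 0.0004 0 -12 1; -0.0417 0.0020 0 -16 1; -0.0519 0.0043 0 -20 1 [ 0.5757 -0.1821]
20 -0.0100 0.0030 0 -4 1; -0.0198 0.0067 0 -8 1; -0.0293 0.0111 0 -12 1; -0.0385 0.0161 0 -16 1; -0.0473 0.0218 0 -20 1 [ 0.5284 -0.1603]
40 -0.0084 0.0063 0 -4 1; -0.0163 0.0131 0 -8 1; -0.0238 0.0205 0 -12 1; -0.0307 0.0283 0 -16 1; -0.0370 0.0367 0 -20 1 [ 0.4913 -0.1236]
60 -0.0057 0.0088 0 -4 1; -0.0109 0.0179 0 -8 1; -0.0153 0.0274 0 -12 1; -0.0191 0.0371 0 -16 1; -0.0222 0.0471 0 -20 1 [ 0.4691 -0.0765]
80 -0.0024 0.0102 0 -4 1; -0.0041 0.0205 0 -8 1; -0.0051 0.0309 0 -12 1; -0.0053 0.0414 0 -16 1; -0.0048 0.0519 0 -20 1 [ 0.4643 -0.0247]
```

>>> {"op": "apply_moves", "data": {
  "steps": "-0.0105 -0.0005 0 -4 1; -0.021 -0.0005 0 -8 1; -0.0315 0.0005 0 -12 1; -0.0415 0.002 0 -16 1; -0.052 0.0045 0 -20 1"
}}

```text
t: 19.55
tcp_pos: [0.5769, -0.1812, 0.1625]
tcp_rot: [0.794, 0.608, 0.001, 0.002]
ft_force: [2.5, 0.2, 1.4]
gripper_width: 0.0162
```

>>> {"op": "apply_moves", "data": {
  "steps": "-0.010 0.003 0 -4 1; -0.020 0.0065 0 -8 1; -0.0295 0.011 0 -12 1; -0.0385 0.016 0 -16 1; -0.0475 0.022 0 -20 1"
}}

```text
t: 20.05
tcp_pos: [0.5295, -0.1596, 0.1625]
tcp_rot: [0.887, 0.461, 0.001, 0.002]
ft_force: [3.3, -2.0, 0.2]
gripper_width: 0.0162
```

>>> {"op": "apply_moves", "data": {
  "steps": "-0.0085 0.0065 0 -4 1; -0.0165 0.013 0 -8 1; -0.024 0.0205 0 -12 1; -0.0305 0.0285 0 -16 1; -0.037 0.0365 0 -20 1"
}}

```text
t: 20.55
tcp_pos: [0.4926, -0.1233, 0.1625]
tcp_rot: [0.954, 0.3, 0.002, 0.002]
ft_force: [3.4, -2.8, -0.3]
gripper_width: 0.0164
```

```bash
python3 - <<'E'
from cell import r
from h import *
o=r.get_obs(); print(o["t"],o["tcp_pos"],o["tcp_rot"],o["ft_force"],o["gripper_width"],o["qpos"])
f=r.grab_frame("side"); crop(f,230,100,120,90,6.5,"pics/u.png")
P=np.array([.6138,-.037]);d=o["tcp_pos"][:2]-P;print(np.hypot(*d),np.degrees(np.arctan2(d[1],d[0])))
E
```

```text
20.55 [ 0.49255941 -0.12330193  0.16248498] [0.95381399 0.30038716 0.00157437 0.00198803] [ 3.35928836 -2.75312143 -0.32582782] 0.01644668268657804 [-3.30229025e-01  1.61407384e-01  1.96839931e+00 -1.57558514e-03
  1.00689260e+00  6.31207084e-01]
0.1488197007317099 -144.5558366793603
```

View pics/u.png

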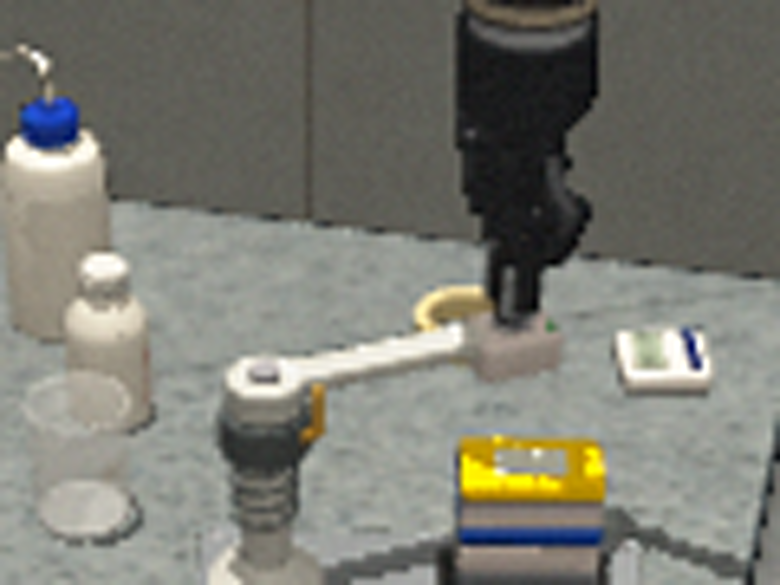

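>>> {"op": "apply_moves", "data": {
  "steps": "-0.0055 0.009 0 -4 1; -0.011 0.018 0 -8 1; -0.0155 0.0275 0 -12 1; -0.019 0.037 0 -16 1; -0.021 0.042 0 -18 1"
}}

```text
t: 21.1
tcp_pos: [0.4716, -0.0813, 0.1625]
tcp_rot: [0.989, 0.149, 0.002, 0.002]
ft_force: [3.5, -4.4, -1.0]
gripper_width: 0.0164
```

>>> {"op": "apply_moves", "data": {
  "steps": "-0.0005 0.0025 0 -1 1; -0.001 0.005 0 -2 1; -0.001 0.005 0 -2 1"
}}

```text
t: 21.4
tcp_pos: [0.4701, -0.0763, 0.1625]
tcp_rot: [0.991, 0.132, 0.001, 0.001]
ft_force: [1.3, -6.1, 0.4]
gripper_width: 0.0167
```

>>> {"op": "apply_moves", "data": {
  "steps": "-0.0005 0.0025 0 -1 1; -0.001 0.005 0 -2 1; -0.001 0.005 0 -2 1"
}}

```text
t: 21.7
tcp_pos: [0.4688, -0.0713, 0.1625]
tcp_rot: [0.993, 0.115, 0.001, 0.001]
ft_force: [0.2, -5.2, 2.1]
gripper_width: 0.0166
```

>>> {"op": "apply_moves", "data": {
  "steps": "-0.0002 0.001 0 0 1; -0.0004 0.002 0 -1 1; -0.0004 0.002 0 -1 1"
}}

```text
t: 22.0
tcp_pos: [0.4683, -0.0692, 0.1625]
tcp_rot: [0.994, 0.106, 0.0, 0.001]
ft_force: [0.4, -3.6, 3.1]
gripper_width: 0.0163
```

>>> {"op": "apply_moves", "data": {
  "steps": "-0.0002 0.001 0 0 1; -0.0003 0.0015 0 0 1; -0.0003 0.0015 0 0 1"
}}

```text
t: 22.3
tcp_pos: [0.468, -0.0679, 0.1624]
tcp_rot: [0.994, 0.106, 0.001, 0.001]
ft_force: [0.7, -6.2, 2.1]
gripper_width: 0.0164
```

>>> {"op": "apply_moves", "data": {
  "steps": "-0.0002 0.001 0 0 1; -0.0003 0.0015 0 0 1; -0.0003 0.0015 0 0 1"
}}

```text
t: 22.6
tcp_pos: [0.4678, -0.067, 0.1625]
tcp_rot: [0.994, 0.106, 0.001, 0.002]
ft_force: [0.3, -7.7, 2.5]
gripper_width: 0.0165
```

>>> {"op": "apply_moves", "data": {
  "steps": "-0.0001 0.001 0 0 1; -0.0002 0.0015 0 0 1; -0.0002 0.0015 0 0 1; -0.0002 0.0015 0 0 1"
}}

```text
t: 23.0
tcp_pos: [0.4678, -0.0668, 0.1625]
tcp_rot: [0.994, 0.106, 0.001, 0.003]
ft_force: [-0.3, -12.3, 1.7]
gripper_width: 0.0163
```

Force jumped to 12 N and the motion stalled, so the arm is on its stop. I'll add a little preload and then check.

>>> {"op": "apply_moves", "data": {
  "steps": "0 0.001 0 0 1; 0 0.001 0 0 1; 0 0.001 0 0 1; 0 0.001 0 0 1"
}}

```text
t: 23.4
tcp_pos: [0.4678, -0.0666, 0.1625]
tcp_rot: [0.994, 0.106, 0.001, 0.004]
ft_force: [1.2, -14.2, 1.3]
gripper_width: 0.0166
```

```bash
python3 - <<'E'
from cell import r
from h import *
o=r.get_obs(); print(o["t"],o["tcp_pos"],o["tcp_rot"],o["ft_force"],o["gripper_width"])
P=np.array([.6138,-.037]);d=o["tcp_pos"][:2]-P;print(np.hypot(*d),np.degrees(np.arctan2(d[1],d[0])))
f=r.grab_frame("side"); crop(f,230,100,120,90,6.5,"pics/v.png")
f=r.grab_frame("top"); crop(f,120,130,280,130,2.8,"pics/v3.png")
f=r.grab_frame("wrist"); cv2.imwrite("pics/v2.png",f["img"][:,:,::-1])
E
```

```text
23.4 [ 0.46779765 -0.06661635  0.16247321] [9.94348392e-01 1.06101045e-01 5.59794700e-04 3.67839144e-03] [  1.15542956 -14.24465342   1.30714885] 0.016553351778565366
0.14897588389750968 -168.53322861263783
```

View pics/v.png

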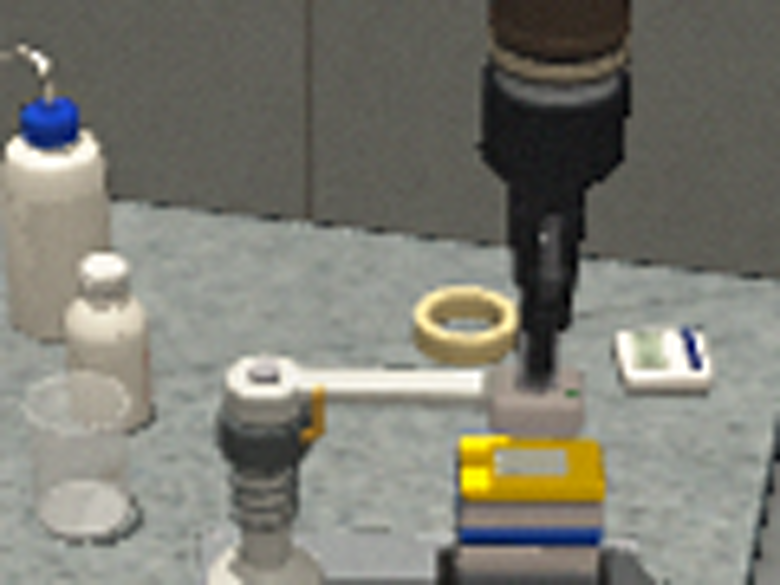

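View pics/v2.png

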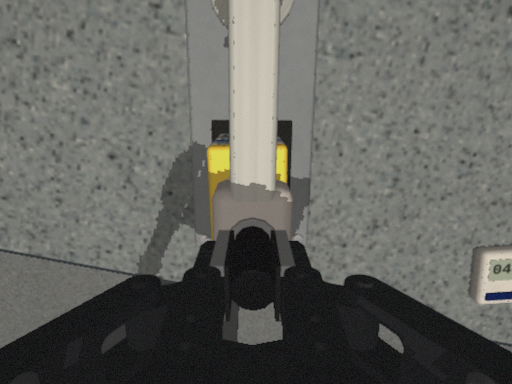

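View pics/v3.png

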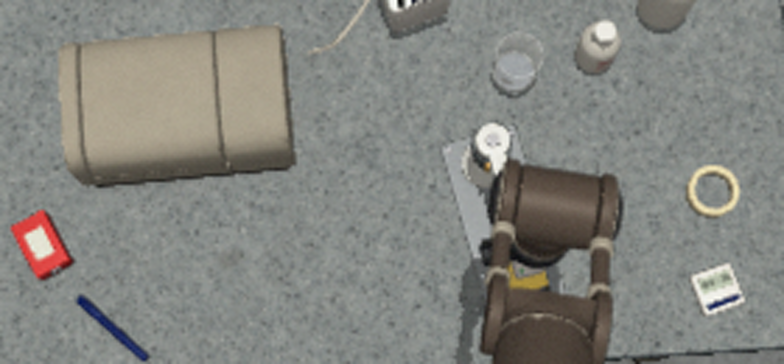

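The arm has turned about 83.6° (1.46 rad) and holds its stop at 14 N, of which the spring accounts for about 6 N. The column stands square and the bystanders haven't moved, so I'm handing in.

```bash
python3 -c "
from cell import r
o=r.get_obs();print(o['t'],o['tcp_pos'],o['ft_force'],o['gripper_width']);print(r.close_job())"
```

```text
23.55 [ 0.46778062 -0.06663681  0.16246187] [  0.98907694 -14.39496192   0.70424599] 0.01627862981568214
the job is handed in; nothing more can be done
None
```

The blue case is on the grey one and the yellow case is on the blue one. The reader arm is swung over the column and held on its stop by the knob. I handed the job in at 23.6 s.

- **Column:** in the last close view before letting go of the yellow case, the three latches lined up within about 0.5 mm. The front faces matched within about 0.3 mm. The side and wrist views after the swing still show the column standing square.
- **Reader arm:** it turned about 83.6° (1.46 rad, against 1.45 rad for the stop). It stopped moving while the force rose to 14 N, against a spring force of about 6 N. The gripper was still closed on the knob (16 mm opening) at hand-in.
- **Other things:** the red look-alike and the bystanders show no movement in the last pictures.
- **Disagreements:** the top and wrist cameras differed by 3–7 mm on positions, so I placed the cases using relative measurements from the wrist camera. The grey case lay about 1° off the station's axis, and I lined the others up with the grey case.

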